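Gauge the height of the porcelain block

TASK

Of the brown porcelain test pieces on the lab bench, the square block needs its height checked. Pick up the bridge gauge by its black grip, lower it gently over the block, legs either side, so that its sprung foot rests on the middle of the block's top and both legs stand flat on the bench, then let go and leave it standing there showing the height. Leave the block where it lies.

Things in the scene. Friction and masses are not known exactly. Their poses are not given: they have to be found in the camera images.
- gauge: loose bridge-shaped height gauge, 0.5 kg, 150 mm tall. Origin: midway between its two steel legs, level with their soles; z up. Legs at y = +-52 mm (50 mm along x, 14 mm thick: 90 mm clear between, 118 mm overall); dark cross beam from 62 to 76 mm high, with a dial 44 mm across on its -x face (50 to 94 mm high, out to x = -27 mm). The sprung foot hangs on the centre line
- gauge_grip (a point): middle of the gauge's black plastic grip, on its centre line 125 mm above the legs' soles (axes as the gauge's). The grip is 26 x 26 mm square, sides along the gauge's x and y, and 50 mm tall (100 to 150 mm high); below it is a steel neck 30 mm in diameter down to the beam
- gauge_foot (a joint): gauge reading in m: how far the sprung foot (steel disc 18 mm across) is pushed up. 0 = level with the legs' soles, so with the gauge standing on the bench it equals the height of what is under the foot. Travel 50 mm; the light spring pushes down with 0.5 N at 0 and 1.3 N at 32 mm: the gauge's own weight holds both legs down
- block: square block of brown porcelain, loose, 40 x 40 mm, 32 mm high, 0.12 kg; origin at the centre of its underside, z up, x and y along its sides. Other pieces of the same brown lie about: a round rod lying down (20 mm thick, 90 long), a thin strip (90 x 25 x 10 mm), a ribbed post insulator standing 64 mm tall. Block, rod and strip swap places
Things that resemble listed ones, but are neither listed nor needed, are in the scene too. Leave any blue or turquoise look-alike of the block alone.

How it is judged:
By the outcome, as a careful person would: the job done as asked, in the order asked, and still so for the second after the job is handed in, with the robot touching nothing.
It also fails if it takes over 38 s, if anything falls off the work surface, if the arm or the gripper's body presses on something with over 40 N, if the wrist force passes 120 N, or if a joint passes its speed limit or range.

ROBOT

A 7-joint arm with a two-finger parallel gripper is mounted at the origin on the work surface. World frame = base frame: x ahead of the robot, y to its left, z up, the work surface at z = 0. Lengths are in m, angles in rad, forces in N, time in s.
With the tool pointing down it reaches from about 0.425 to 0.875 m from the base axis. Payload 4.7 kg.
Tool frame: the origin (TCP) lies midway between the tips of the shut fingers; the grasp point (between the pads) lies 19 mm behind it; z points along the fingers, y is the direction in which the jaws open and shut (so a half turn about z gives the same grasp; the last joint's range is limited). The gripper opens to 87 mm and grips with 3 to 60 N. Pads are 19 mm wide; open, the fingers measure 117 mm over their backs; the gripper's body (75 mm by 190 mm) begins 51 mm behind the grasp point.
Start: joints at [1.285, 0.321, -0.07, 1.45, 0.023, 1.371, -0.057], TCP at [0.192, -0.621, 0.223] pointing down, gripper open.
Joint ranges: [-2.86, 2.86], [-0.3, 2.09], [-1.38, 1.24], [0.06, 2.45], [-1.56, 4.7], [0.09, 2.05], [-2.69, 2.69]. Speed limits (rad/s): [2.57, 2.57, 3.14, 3.14, 3.14, 3.14, 3.14].

INTERFACE

Orientations are given as a rotation vector (axis times angle).
In Python, from bench import get_state, eyes, job gives the robot as it stands. The module is installed in compiled form; this text tells all that it offers.
- The arm moves only by the shell command python3 -m jog 'ROWS' [FORCE]. ROWS is JSON, a list that holds one entry, the list of rows, each a list of 5 numbers: the opening, from 0 (shut) to 1 (fully open), then the shift along the tool's x, y, z in units of 40 mm (1.0 is 40 mm), then the turn about the tool's z in units of 5 degrees (1.0 is 5 degrees). In form: [[[jaw, dx, dy, dz, turn], ...]]. A call has 1 to 10 rows; each row shifts and turns the commanded pose from where the row before left it, along the tool's axes as they then stand; what a row does not reach is not made up. A row lasts 1/8 s, in which the tool goes at most 62.5 mm and 10.7 degrees, less where a joint would pass 70% of its speed; a pose out of reach is approached as far as the arm can. A call is refused whole if a number of a shift passes 1 or a number of a turn 1, either way. A call with a gripper value outside its range is refused whole. The fingers move at their own pace and stop on an object; FORCE is the grip in N (left out, the last holds). Time passes only in rows, so rows that do not move let the fingers close. It gives the time, the measured TCP pose, the force and the opening at its end, in the units of the state.
- get_state(): the state, without advancing time (a new reading comes with each control period).
- eyes.get_image(name): name is "scene" or "top" or "wrist"; returns (picture, depth): 480x640x3 uint8, red, green, blue; 480x640 float32, m along the optical axis (not along the pixel's ray), 0 where there is no reading.
- eyes.camera_params(name): a dict with "camera_matrix" (3x3 intrinsics, pixels), "pose" (4x4, takes a point from camera to world coordinates); the wrist camera has in their place "mount" (4x4, takes a point from camera to tool coordinates, whose origin is the TCP and whose axes are the flange's). Camera axes: x right, y down, z forward; pixel columns grow to the right and rows downward; lengths in m; the calibration is good to about 2 mm. A picture is of the moment at which its call begins: read the wrist's pose just before it. camera_params takes no time and is no camera call.
- job.close_job(): hands the job in, once; it reports no verdict.
The state is a dict: "time": time; "joint_positions": joint angles; "qd": joint speeds; "joint_torque": joint torques, N m; "position": TCP position; "tool_rot": TCP orientation; "ft_force": force on the tool from outside, world axes, zero at the start; "torque": the same for the moment, N m; "grip_width": opening from 0.0 (shut) to 1.0 (fully open).
Only numpy, scipy, OpenCV 4.12 (cv2) and the standard library are available. Lean on these libraries where they do the work, as an engineer would, in place of code of your own. Each camera call takes 0.05 s, during which the arm holds its last target. There are 200 camera calls.

## Working session

There is one attempt and no reset: what is moved stays moved. The work goes in short steps, Python scripts to look and compute and a shell command to move; the robot and the scene stay as the last step left them, time stands still between calls to the robot, and variables do not carry over. Pictures are saved under pics/ and viewed, about 8 in all and at most 12, crops included, and the job is handed in when it is done.

```bash
mkdir -p pics; cat > h.py <<'E'
import numpy as np, cv2
from bench import get_state, eyes, job
from scipy.spatial.transform import Rotation as R
def snap(name):
    s=get_state(); p=eyes.camera_params(name); im,d=eyes.get_image(name)
    if name=="wrist":
        T=np.eye(4);T[:3,:3]=R.from_rotvec(s["tool_rot"]).as_matrix();T[:3,3]=s["position"];T=T@p["mount"]
    else: T=p["pose"]
    np.savez(name+".npz",im=im,d=d,T=T,K=p["camera_matrix"]); return im,d,T,p["camera_matrix"]
def load(name):
    f=np.load(name+".npz"); return f["im"],f["d"],f["T"],f["K"]
def cloud(d,T,K):
    v,u=np.mgrid[:480,:640]; P=np.stack([(u-K[0,2])/K[0,0]*d,(v-K[1,2])/K[1,1]*d,d],-1)
    return P@T[:3,:3].T+T[:3,3]
def save(im,n): cv2.imwrite("pics/"+n,im[...,::-1])
E
python3 - <<'E'
from h import *
for n in("top","scene"):
    im,d,T,K=snap(n); save(im,n+"1.png"); print(n,T.round(3).tolist())
s=get_state();print(s)
E
```

```text
top [[-0.003, -0.995, 0.102, 0.478], [-1.0, 0.004, 0.009, -0.028], [-0.01, -0.102, -0.995, 0.956], [0.0, 0.0, 0.0, 1.0]]
scene [[0.814, 0.46, -0.355, 0.941], [0.581, -0.651, 0.489, -0.489], [-0.007, -0.604, -0.797, 0.883], [0.0, 0.0, 0.0, 1.0]]
{'time': 0.1, 'joint_positions': array([ 1.28511516,  0.32175694, -0.07008662,  1.45153386,  0.02260734,
        1.37077383, -0.05690701]), 'qd': array([-0.00030062, -0.0026083 ,  0.00021808, -0.0035651 ,  0.00283097,
        0.0009549 , -0.00178657]), 'joint_torque': array([ 3.18075136e-04, -4.92568374e+01, -4.05514799e-01, -3.13401175e+01,
       -6.41794642e-02,  3.93938483e-02,  5.87557770e-05]), 'position': array([ 0.19176408, -0.62056876,  0.22157525]), 'tool_rot': array([-3.10473131e+00, -4.68924381e-01,  5.45533522e-04]), 'ft_force': array([ 0.03737988, -0.28564952, -0.39152477]), 'torque': array([-0.03301462, -0.02689511, -0.01477516]), 'grip_width': 0.9997947100621107}
```

View pics/top1.png

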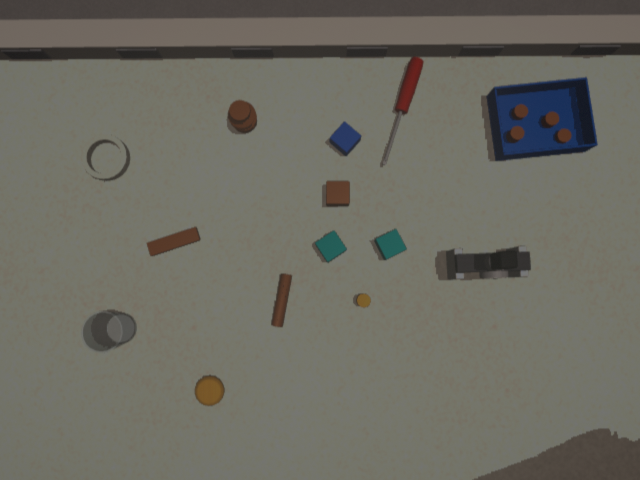

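View pics/scene1.png

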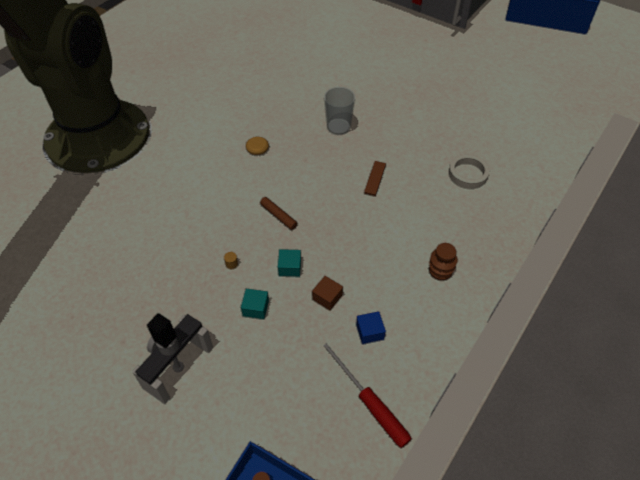

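```bash
python3 - <<'E'
from h import *
im,d,T,K=load("top"); P=cloud(d,T,K)
def rect(c0,c1,r0,r1,z0,z1,n,col=None):
    Q=P[r0:r1,c0:c1].reshape(-1,3); m=(Q[:,2]>z0)&(Q[:,2]<z1)&(d[r0:r1,c0:c1].ravel()>0); Q=Q[m]
    r=cv2.minAreaRect((Q[:,:2]*1000).astype(np.float32)); print(n,len(Q),Q.mean(0).round(4),r)
rect(320,358,175,213,.026,.045,"block")
rect(435,545,235,290,.055,.085,"beam")
rect(435,545,235,290,.135,.17,"griptop")
rect(435,545,235,290,.005,.05,"legs")
rect(310,350,228,265,.02,.06,"turq1"); rect(372,410,228,262,.02,.06,"turq2")
s=get_state(); print(R.from_rotvec(s["tool_rot"]).as_matrix().round(3), K)
a=cv2.resize(im[170:290,300:460],(800,600),interpolation=3)
b=cv2.resize(im[225:300,430:545],(800,522),interpolation=3)
save(cv2.resize(np.vstack([cv2.convertScaleAbs(cv2.resize(a,(533,400)),alpha=1.8),cv2.convertScaleAbs(cv2.resize(b,(533,200*522//300)),alpha=1.8)]),(400,600)),"crop.png")
Q=P[235:290,435:545]; print(np.histogram(Q[...,2][d[235:290,435:545]>0],bins=np.arange(-.01,.18,.01)))
E
```

```text
block 554 [ 0.6432 -0.0469  0.0313] ((644.2356567382812, -47.13112258911133), (39.32086944580078, 40.32861328125), 89.58830261230469)
beam 1206 [ 0.5204 -0.2844  0.0725] ((521.32080078125, -293.0439758300781), (51.45432662963867, 119.13263702392578), 2.343005418777466)
griptop 354 [ 0.522  -0.2912  0.148 ] ((522.2940063476562, -292.54925537109375), (25.994253158569336, 26.837209701538086), 2.2986302375793457)
legs 252 [ 0.5195 -0.2675  0.0277] ((523.0428466796875, -312.5806884765625), (51.093719482421875, 158.08229064941406), 0.7675495743751526)
turq1 565 [ 0.5522 -0.0346  0.0313] ((552.392333984375, -34.546417236328125), (39.89981460571289, 39.978858947753906), 33.976165771484375)
turq2 568 [ 0.5552 -0.1356  0.0312] ((555.593505859375, -135.8521270751953), (39.252052307128906, 40.26569747924805), 26.285293579101562)
[[ 0.955  0.295 -0.001]
 [ 0.295 -0.955  0.002]
 [-0.    -0.002 -1.   ]] [[551.19455363   0.         321.52581131]
 [  0.         551.19455363 232.90061504]
 [  0.           0.           1.        ]]
(array([2457, 1401,   56,   51,   59,   60,   80,  245,  886,  113,  140,
         35,   34,   41,   41,  245,   87,    0]), array([-0.01,  0.  ,  0.01,  0.02,  0.03,  0.04,  0.05,  0.06,  0.07,
        0.08,  0.09,  0.1 ,  0.11,  0.12,  0.13,  0.14,  0.15,  0.16,
        0.17]))
```

View pics/crop.png

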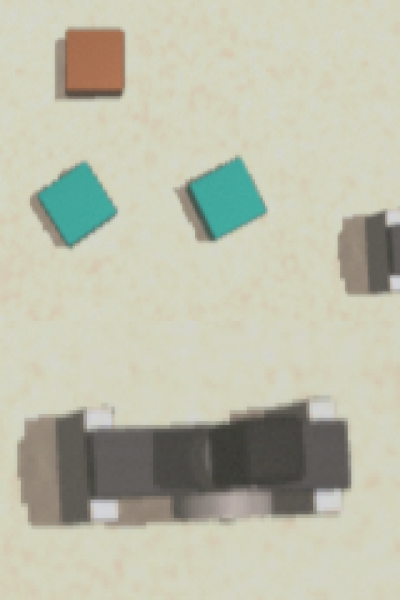

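The block is the brown square at (338,193) in the top view. Turquoise cubes sit at (331,247) and (391,244), and a blue one at (346,138). The only brown 40 mm square is at about (0.644, -0.047) with yaw near 0. The gauge is at (0.522, -0.2925), yaw about 2.3°, with its dial towards -x. Moving above the grip.

```bash
python3 -m jog '[[[1,0,0,0,1],[1,0,0,0,1],[1,0,0,0,1],[1,0,0,0,0]]]' && python3 -m jog '[[[1,0.86,-0.79,0,0],[1,0.86,-0.79,0,0],[1,0.86,-0.79,0,0],[1,0.86,-0.79,0,0],[1,0.86,-0.79,0,0],[1,0.86,-0.79,0,0],[1,0.86,-0.79,0,0],[1,0.86,-0.79,0,0],[1,0.86,-0.79,0,0],[1,0,0,0,0]]]'
cat >> h.py <<'E'
def go(x,y,z,yaw):
    s=get_state(); M=R.from_rotvec(s["tool_rot"]).as_matrix(); t=M.T@(np.array([x,y,z])-s["position"])
    yw=np.degrees(np.arctan2(M[1,0],M[0,0])); print("t",s["time"],"pos",s["position"].round(4),"yaw",yw.round(2),"tilt",M[2,:2].round(4),"F",s["ft_force"].round(2),"g",round(s["grip_width"],3))
    c=np.radians(yw-yaw); Mn=M@R.from_euler("z",c).as_matrix(); print("units now",(t/.04).round(3),"turn",((yw-yaw)/5).round(3),"units after turn",(Mn.T@(M@t)/.04).round(3))
E
python3 -c "
from h import *
go(.5223,-.2925,.108,2.3)"
```

```text
time: 0.6
position: [0.1919, -0.6207, 0.222]
tool_rot: [-3.14, -0.061, 0.001]
ft_force: [-0.0, 0.4, -0.8]
grip_width: 1.002
time: 1.85
position: [0.4938, -0.3202, 0.2224]
tool_rot: [-3.138, -0.075, -0.002]
ft_force: [-0.4, 0.7, -0.1]
grip_width: 1.002
t 1.85 pos [ 0.4938 -0.3202  0.2224] yaw 2.75 tilt [ 0.0015 -0.0022] F [-0.42  0.7  -0.14] g 1.002
units now [ 0.74  -0.65   2.863] turn 0.091 units after turn [ 0.735 -0.656  2.863]
```

```bash
python3 -m jog '[[[1,0.36,-0.33,0,0.1],[1,0.37,-0.33,0,0],[1,0,0,0,0],[1,0,0,0,0]]]'
python3 - <<'E'
from h import *
go(.5223,-.2925,.108,2.3)
im,d,T,K=snap("wrist"); save(im,"w1.png"); P=cloud(d,T,K)
m=(d>0)&(P[...,2]>.14)&(P[...,2]<.16); Q=P[m]
print(len(Q),cv2.minAreaRect((Q[:,:2]*1000).astype(np.float32)), Q[:,2].mean())
E
```

```text
time: 2.35
position: [0.5182, -0.2986, 0.2224]
tool_rot: [3.141, 0.045, -0.001]
ft_force: [-0.4, -0.2, -0.3]
grip_width: 1.0
t 2.35 pos [ 0.5182 -0.2986  0.2224] yaw 1.66 tilt [-0.0008  0.0006] F [-0.38 -0.2  -0.34] g 1.0
units now [ 0.109 -0.15   2.861] turn -0.129 units after turn [ 0.111 -0.149  2.861]
1761 ((521.976806640625, -293.8445739746094), (26.391477584838867, 25.899328231811523), 0.8698264360427856) 0.14893933796954448
```

View pics/w1.png

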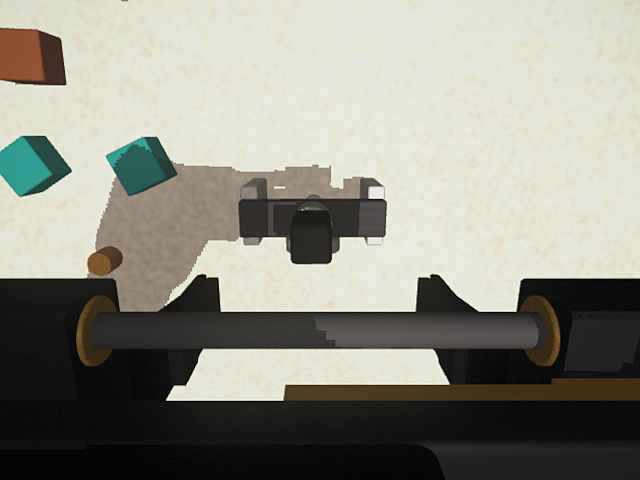

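The grip is at (311,237) between the open fingers, agreeing with the top view to about 1 mm. Next, descend and close.

```bash
python3 -m jog '[[[1,0.1,-0.14,0,0],[1,0,0,0.7,0],[1,0,0,0.7,0],[1,0,0,0.7,0],[1,0,0,0.5,0],[1,0,0,0.26,0],[1,0,0,0,0],[1,0,0,0,0]]]' 
python3 -c "
from h import *
go(.522,-.293,.108,1.8)"
```

```text
time: 3.4
position: [0.5234, -0.2924, 0.1093]
tool_rot: [3.14, 0.046, 0.003]
ft_force: [0.8, 0.4, -0.3]
grip_width: 1.0
t 3.4 pos [ 0.5234 -0.2924  0.1093] yaw 1.68 tilt [0.0016 0.0011] F [ 0.8   0.43 -0.3 ] g 1.0
units now [-0.036  0.015  0.032] turn -0.024 units after turn [-0.036  0.014  0.032]
```

```bash
python3 -m jog '[[[0.2,0,0,0,0],[0.1,0,0,0,0],[0,0,0,0,0],[0,0,0,0,0],[0,0,0,0,0],[0,0,0,0,0]]]' 30 && python3 -m jog '[[[0,0,0,-0.1,0],[0,0,0,-0.2,0],[0,0,0,-0.4,0],[0,0,0,-0.5,0],[0,0,0,-0.5,0],[0,0,0,-0.3,0],[0,0,0,0,0],[0,0,0,0,0]]]'
python3 - <<'E'
from h import *
go(.644,-.047,.190,0)
E
```

```text
time: 4.15
position: [0.5226, -0.292, 0.1081]
tool_rot: [3.141, 0.046, -0.0]
ft_force: [0.2, 0.7, -0.4]
grip_width: 0.403
time: 5.15
position: [0.5221, -0.2918, 0.1874]
tool_rot: [-3.141, -0.046, 0.002]
ft_force: [-0.3, 0.1, -5.5]
grip_width: 0.3
t 5.15 pos [ 0.5221 -0.2918  0.1874] yaw 1.68 tilt [-0.0013 -0.0006] F [-0.33  0.07 -5.46] g 0.3
units now [ 3.225 -6.027 -0.066] turn 0.336 units after turn [ 3.047 -6.119 -0.066]
```

```bash
python3 -m jog '[[[0,0,0,0,0.33],[0,0.25,-0.5,0,0],[0,0.35,-0.7,0,0],[0,0.42,-0.85,0,0],[0,0.42,-0.85,0,0],[0,0.42,-0.85,0,0],[0,0.42,-0.85,0,0],[0,0.35,-0.7,0,0],[0,0.25,-0.5,0,0],[0,0.15,-0.3,0,0]]]' && python3 -m jog '[[[0,0,0,0,0],[0,0,0,0,0],[0,0,0,0,0],[0,0,0,0,0]]]'
python3 - <<'E'
from h import *
go(.644,-.047,.190,0)
im,d,T,K=snap("wrist"); save(im,"w2.png")
im,d,T,K=snap("scene"); save(cv2.convertScaleAbs(cv2.resize(im[120:420,120:520],(800,600),interpolation=3),alpha=1.6),"s2.png")
E
```

```text
time: 6.4
position: [0.6438, -0.0463, 0.1873]
tool_rot: [-3.141, -0.002, 0.002]
ft_force: [-0.1, -1.3, -5.2]
grip_width: 0.295
time: 6.9
position: [0.6435, -0.0489, 0.1882]
tool_rot: [3.141, -0.001, -0.0]
ft_force: [0.6, 0.2, -5.5]
grip_width: 0.295
t 6.9 pos [ 0.6435 -0.0489  0.1882] yaw -0.05 tilt [-0.      0.0005] F [ 0.65  0.22 -5.51] g 0.295
units now [ 0.012 -0.048 -0.044] turn -0.011 units after turn [ 0.012 -0.048 -0.044]
```

View pics/s2.png

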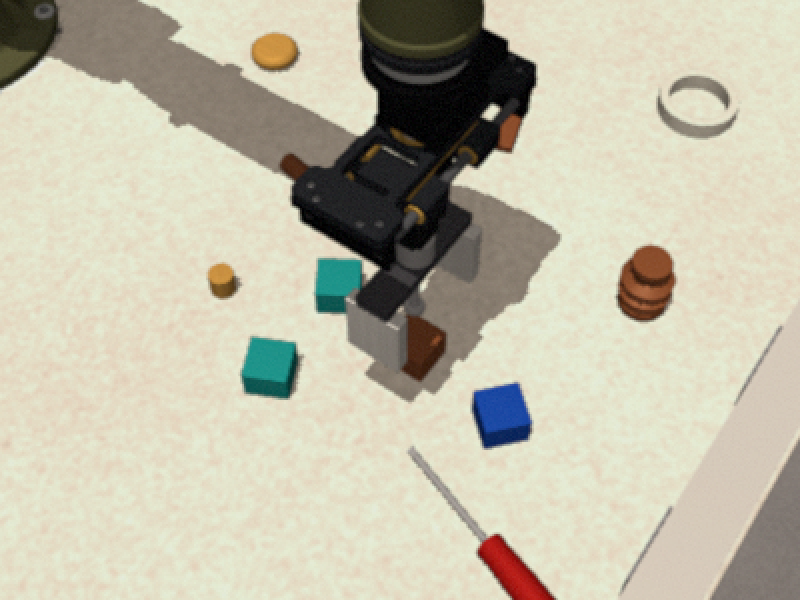

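View pics/w2.png

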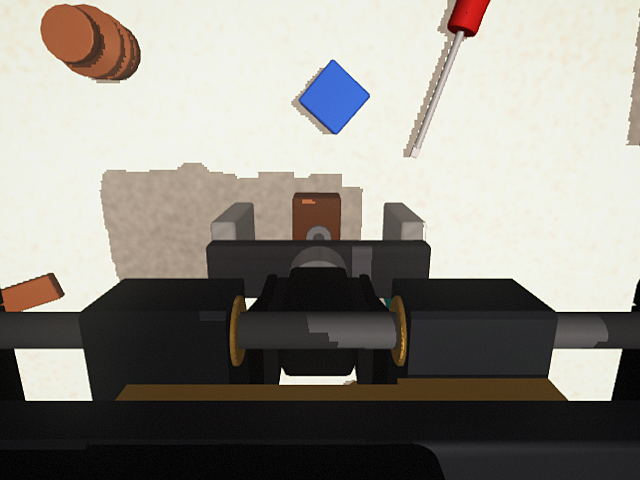

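The wrist view shows the block at (317,215), centred between the legs, with the foot at (319,235). Measuring both in this one view, so calibration errors cancel.

```bash
python3 - <<'E'
from h import *
im,d,T,K=load("wrist"); P=cloud(d,T,K)
v,u=np.mgrid[:480,:640]
b=(u>270)&(u<365)&(v>180)&(v<250)&(abs(P[...,2]-.032)<.005)&(d>0); Q=P[b]
print("block",b.sum(),Q[:,:2].min(0),Q[:,:2].max(0),Q[:,2].mean(), cv2.minAreaRect((Q[:,:2]*1000).astype(np.float32)))
h=P[...,2]
for n,z0,z1,r in(("beam",.150,.162,(200,275)),("low",.075,.150,(180,275))):
    m=(h>z0)&(h<z1)&(d>0)&(v>r[0])&(v<r[1])&(u>190)&(u<450); Q=P[m]; print(n,m.sum(),Q.min(0),Q.max(0),cv2.minAreaRect((Q[:,:2]*1000).astype(np.float32)))
f=(u>295)&(u<345)&(v>222)&(v<241)&(h>.07)&(h<.13)&(d>0);Q=P[f];print("foot/stem",f.sum(),Q.min(0),Q.max(0),Q.mean(0))
E
```

```text
block 1764 [ 0.6282295  -0.06731383] [ 0.66368192 -0.02723758] 0.03151547579636298 ((645.9774780273438, -47.2525634765625), (35.4005126953125, 40.11428451538086), 0.1362658143043518)
beam 5672 [ 0.64202938 -0.10780074  0.15001752] [0.65861344 0.0105633  0.16195268] ((650.3779296875, -48.621307373046875), (16.53370475769043, 118.37504577636719), 0.2332047075033188)
low 4055 [ 0.64219439 -0.10796631  0.07742497] [0.66855954 0.0105885  0.14999829] ((655.3385009765625, -48.69304275512695), (26.30714988708496, 118.5580062866211), 0.07921033352613449)
foot/stem 302 [ 0.64235806 -0.05735881  0.07742497] [ 0.65205514 -0.04051639  0.10016302] [ 0.64733872 -0.04894156  0.08445209]
```

```bash
python3 -m jog '[[[0,0,-0.04,0,0],[0,0,0,0.2,0],[0,0,0,0.3,0],[0,0,0,0.3,0],[0,0,0,0.25,0],[0,0,0,0.25,0],[0,0,0,0.2,0],[0,0,0,0.15,0],[0,0,0,0.1,0],[0,0,0,0,0]]]'; python3 -m jog '[[[0,0,0,0.05,0],[0,0,0,0,0],[0,0,0,0,0]]]'
python3 -c "
from h import *
go(.6435,-.0475,.108,0)"
```

```text
time: 8.25
position: [0.6437, -0.0464, 0.1181]
tool_rot: [3.141, 0.001, -0.0]
ft_force: [-1.1, 0.2, -3.8]
grip_width: 0.296
time: 8.62
position: [0.644, -0.0463, 0.1164]
tool_rot: [3.141, 0.001, 0.001]
ft_force: [0.0, -0.0, -4.3]
grip_width: 0.298
t 8.625 pos [ 0.644  -0.0463  0.1164] yaw 0.03 tilt [0.0007 0.0001] F [ 0.03 -0.03 -4.28] g 0.298
units now [-0.012  0.029  0.21 ] turn 0.006 units after turn [-0.012  0.029  0.21 ]
```

```bash
python3 -m jog '[[[0,0,0,0.05,0],[0,0,0,0.05,0],[0,0,0,0.05,0],[0,0,0,0,0],[0,0,0,0,0]]]'; python3 -m jog '[[[0,0,0,0.025,0],[0,0,0,0,0],[0,0,0,0,0]]]'; python3 -m jog '[[[0,0,0,0.025,0],[0,0,0,0,0],[0,0,0,0,0]]]'
```

```text
time: 9.25
position: [0.6441, -0.0464, 0.1106]
tool_rot: [3.141, 0.001, 0.001]
ft_force: [1.0, -0.2, 0.7]
grip_width: 0.295
time: 9.62
position: [0.6442, -0.0466, 0.1105]
tool_rot: [3.141, 0.0, 0.002]
ft_force: [-1.7, -0.3, 4.6]
grip_width: 0.294
time: 10.0
position: [0.6443, -0.0467, 0.1104]
tool_rot: [3.141, 0.0, 0.003]
ft_force: [-3.0, -1.9, 8.9]
grip_width: 0.291
```

Legs are on the bench. Relieve the press, release, check.

```bash
python3 -m jog '[[[0,0,0,-0.05,0],[0,0,0,0,0],[0.35,0,0,0,0],[0.4,0,0,0,0],[0.6,0,0,0,0],[1,0,0,0,0],[1,0,0,0,0],[1,0,0,0,0],[1,0,0,0,0]]]' && python3 -m jog '[[[1,0,0,-0.3,0],[1,0,0,-0.6,0],[1,0,0,-0.8,0],[1,0,0,-0.8,0],[1,0,0,-0.6,0],[1,-0.8,0,0,0],[1,-0.8,0,0,0],[1,-0.8,0,0,0],[1,0,0,0,0],[1,0,0,0,0]]]'
python3 - <<'E'
from h import *
im,d,T,K=snap("wrist"); save(im,"w3.png"); P=cloud(d,T,K); h=P[...,2]; m0=(d>0)&(abs(P[...,0]-.644)<.06)&(abs(P[...,1]+.047)<.075)
for n,z0,z1 in(("block",.027,.036),("beam",.07,.082),("grip",.14,.16)):
    Q=P[m0&(h>z0)&(h<z1)]; print(n,len(Q),Q.min(0).round(4),Q.max(0).round(4),Q[:,2].mean().round(4),cv2.minAreaRect((Q[:,:2]*1000).astype(np.float32)))
im,d,T,K=snap("scene"); save(cv2.convertScaleAbs(cv2.resize(im[200:350,220:420],(800,600),interpolation=3),alpha=1.6),"s3.png")
im,d,T,K=snap("top"); Q=cloud(d,T,K)[160:230,290:390].reshape(-1,3); Q=Q[(Q[:,2]>.14)&(Q[:,2]<.16)]; print("top grip",len(Q),Q.mean(0))
print(get_state()["ft_force"],get_state()["position"])
E
```

```text
time: 11.12
position: [0.6437, -0.0463, 0.1101]
tool_rot: [3.142, 0.001, 0.0]
ft_force: [-0.9, -0.1, -0.6]
grip_width: 0.883
time: 12.38
position: [0.5485, -0.0464, 0.2351]
tool_rot: [3.141, 0.001, 0.003]
ft_force: [0.6, 0.9, 0.4]
grip_width: 1.0
block 46 [ 0.6184 -0.0919  0.0271] [6.672e-01 4.000e-04 3.590e-02] 0.0314 ((642.7572021484375, -45.60019302368164), (48.05242156982422, 92.44774627685547), 0.4655904769897461)
beam 4653 [ 0.6178 -0.1053  0.0708] [0.6579 0.0129 0.0819] 0.0756 ((637.8605346679688, -46.242855072021484), (40.0009765625, 118.21399688720703), 0.11869276314973831)
grip 1990 [ 0.6306 -0.059   0.1428] [ 0.6566 -0.0333  0.1519] 0.1493 ((643.518798828125, -46.1146240234375), (26.08875846862793, 25.477615356445312), 0.8457180261611938)
top grip 0 [nan nan nan]
[-0.22430128  0.49415704 -0.59370806] [ 0.54847304 -0.0462546   0.23421077]<stdin>:6: RuntimeWarning: Mean of empty slice.
  ret = um.true_divide(
```

View pics/s3.png

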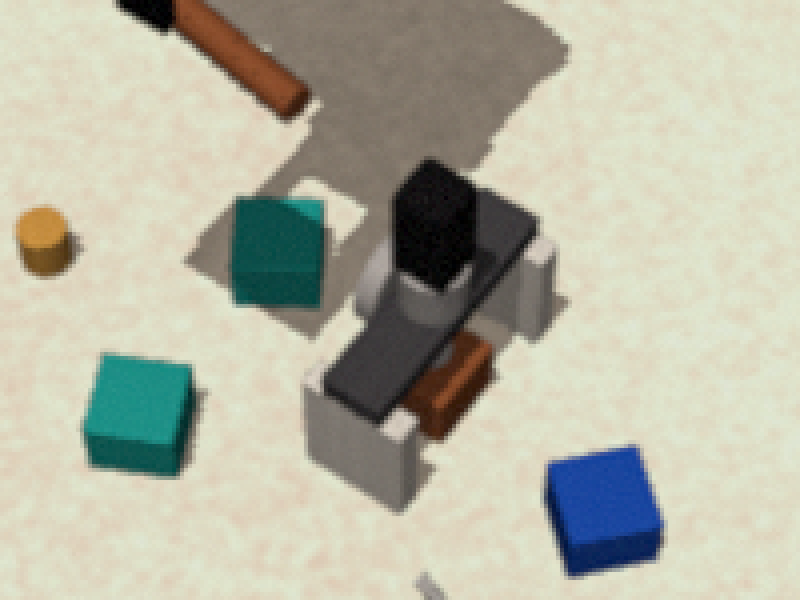

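View pics/w3.png

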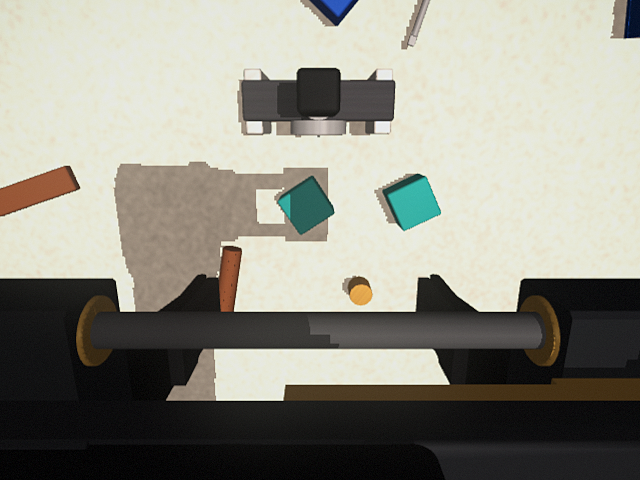

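The gauge stands upright over the block: grip at (435,220) and block between the legs at (455,385) in the scene crop. The gripper is clear.

```bash
python3 -c "
from bench import job
print(job.close_job())"
```

```text
the job is handed in; nothing more can be done
None
```

I picked up the bridge gauge by its black grip and lowered it over the brown square block until both legs stood on the bench. I then let go, backed the arm clear and handed the job in at about 12.5 s of the 38 s.

**Standing level:** the beam top measured 75.6 mm high (76 nominal) and the grip top 149.3 mm (150 nominal).

**Centring:** the gauge stands at about (0.6435, -0.046). The block measured (0.644, -0.047) just before lowering, so the foot should be about 1 mm from the middle of its top. I did not correct that last millimetre.

**Forces:** the highest wrist force I read was about 9 N, as the legs seated. I backed off before opening the gripper.

**Checks that failed or were not made:**
- A last cross-check of the grip from the top camera gave no points and I did not repeat it.
- The block's position could not be measured again once the gauge covered it. It looks unmoved in the scene picture.
- I did not read the dial or the foot travel directly. The wrist load eased from 5.5 N to 4.3 N during lowering, which fits the sprung foot being on the block.

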